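Push the pan of rolls past the spring stop

TASK

On the bakery bench a small sheet pan of rolls waits on a loading slide, behind a spring stop with two teeth. With the fingertips press the stop's long strip down behind the pan and, keeping it down, push the pan along the slide past the teeth until it rests against the end stop; then take the hand away so that the teeth spring up behind the pan and lock it in. Do not lift or tip the pan, and leave the jar, the mug and the brush where they are.

Things in the scene. Friction and masses are not known exactly. Their poses are not given: they have to be found in the camera images.
- slide: Steel loading slide fixed to the bench: 160 mm across (its x), 390 mm long (its y from -240 to +150), z up. Origin on the bench surface, midway between the rails, below the line of the stop's teeth. The pan travels along +y. Two rails 100 mm apart inside, tops 50 mm above the bench; side guides 145 mm apart inside, tops at 62 mm. The -y end is open.
- end_stop (a point): Point on the face of the end stop, a 75 mm high cross wall at the +y end of the slide: slide x = 0, y = +132 mm, at rail top height (50 mm).
- stop (a joint): How far the spring stop is pressed down (m): 0 up, 0.018 fully down. It moves only straight up and down; its spring needs about 1.3 N to start and 3.3 N fully down, and raises it again when let go. The pan clears the teeth once it is pressed more than 0.012.
- stop_strip (a point): Middle of the top face of the stop's flat aluminium pressing strip, which lies between the rails and moves with the stop: 94 mm wide (slide x), 270 mm long (slide y from -240 to +30), top face 46 mm above the bench when up, 28 mm fully down. This point is at slide x = 0, y = -105 mm. The strip runs on under the pan.
- teeth (a point): Point midway between the stop's two teeth, at the height of their tops: slide x = 0, y = 0, 62 mm above the bench when up (12 mm above the rail tops). The teeth stand on the strip, centred at x = +40 and -40 mm, each 12 mm wide and 8 mm thick along y. The 68 mm gap between them is open, so fingers pressing on the strip can pass through it.
- pan: Loose aluminium sheet pan with six low rolls (one solid piece), 140 mm across (slide x), 120 mm along the slide (y), upright walls 28 mm high, rolls to 31 mm; about 0.7 kg. Origin: centre of its underside, on the rail tops; axes as the slide's. It starts 10 to 48 mm short of the teeth. Against the end stop its origin is at slide y = +72 mm, its back wall 8 mm beyond the teeth.
- jar: Closed glass jar, 60 mm wide, 100 mm high, standing on the bench beyond the slide; origin at the centre of its underside. A bystander.
- mug: White mug, 72 mm wide, 85 mm high, standing on the bench beyond the slide; origin at the centre of its underside. A bystander.
- brush: Pastry brush, 200 mm long, lying on the bench on the robot's side of the slide, roughly parallel to it; origin under its middle. A bystander.

How it is judged (in metres and radians):
On the way, in this order (a step that is already met when the one before it is completed fails the run):
1. the stop is pressed down while the pan is still behind the teeth (value of joint stop above 0.011 m and y of pan in the frame of slide below -0.06 m), for 0.2 s.
2. the pan slides over the lowered teeth, the stop still down (value of joint stop above 0.009 m and y of pan in the frame of slide between -0.03 and 0.06 m), for 0.05 s.
At the end, for the whole second after the job is handed in: The pan lies flat on the rails (within 3 mm and 0.04 rad), at rest between the teeth and the end stop (within 10 mm of touching the end stop), and the stop has sprung up behind it (less than 3 mm down) (y of pan in the frame of slide above 0.062 m and value of joint stop below 0.003 m and z of pan in the frame of slide between 0.047 and 0.053 m and angle between pan's own z axis and vertical below 0.04 rad and linear speed of pan below 0.01 m/s).
It fails at once if the pan is lifted more than 12 mm off the rails or tipped more than 0.2 rad (z of pan in the frame of slide above 0.062 m or angle between pan's own z axis and vertical above 0.2 rad).
It fails at once if a bystander is moved more than 20 mm (distance of any of jar, mug, brush from where it was at the start of the episode above 0.02 m).
It also fails if it takes over 48 s, if anything falls off the work surface, if the arm or the gripper's body presses on something with over 40 N, if the wrist force passes 120 N, or if a joint passes its speed limit or range.

ROBOT

A 6-joint arm with a two-finger parallel gripper is mounted at the origin on the work surface. World frame = base frame: x ahead of the robot, y to its left, z up, the work surface at z = 0. Lengths are in m, angles in degrees, forces in N, time in s.
With the tool pointing down it reaches from about 0.35 to 0.875 m from the base axis. Payload 4.2 kg.
Tool frame: the origin (TCP) lies midway between the tips of the shut fingers; the grasp point (between the pads) lies 19 mm behind it; z points along the fingers, y is the line along which they close (so a half turn about z gives the same grasp; the last joint's range is limited). The gripper opens to 87 mm and grips with 3 to 60 N. Pads are 19 mm wide; open, the fingers measure 117 mm over their backs; the gripper's body (75 mm by 190 mm) begins 51 mm behind the grasp point.
Start: joints at [-54.74, 22.042, 0.453, 0, -68.411, -14.817], TCP at [0.218, -0.586, 0.223] pointing down, gripper open.
Joint ranges: [-179.83, 179.83], [-69.29, 118.12], [-61.27, 80.66], [-181.25, 117.63], [-171.15, -9.14], [-177.46, 177.46]. Speed limits (degrees/s): [159.86, 159.86, 180, 180, 180, 180].

INTERFACE

Orientations are given as a 3x3 rotation matrix whose columns are the frame's x, y, z axes.
In Python, from station import r gives the robot as it stands.
- The arm moves only by the tool drive_effector, called after "Emit:" by a JSON object that holds its "op" and its "data", one argument or row to a line. Schema: {"type":"object","properties":{"moves":{"type":"object","properties":{"plan":{"type":"array","items":{"type":"array","items":{"type":"number"},"minItems":7,"maxItems":7},"minItems":1,"maxItems":8}},"additionalProperties":false,"required":["plan"]},"only":{"type":"string"},"quiet":{"type":"boolean"},"lines":{"type":"string"}},"required":["moves"],"additionalProperties":false}. moves is an object whose key "plan" holds a list of rows, 1 to 8 of them, each of 7 numbers: the opening from 0.0 (shut) to 1.0 (fully open), then dx, dy, dz in m, then a rotation vector rx, ry, rz in degrees; each row is the pose to reach, as a shift and turn from the pose commanded when the call began, along the tool's axes at that moment; what a row does not reach only later rows make up. A row lasts 1/10 s, in which the tool goes at most 0.05 m and 8.59 degrees, less where a joint would pass 70% of its speed; a pose out of reach is approached as far as the arm can. The fingers move at their own pace and stop on an object; the grip force is fixed at half the most. Time passes only in rows, so rows that do not move let the fingers close. The tool returns the time, the measured TCP pose, the force, the opening and the grip force at its end. only (a regular expression) keeps the lines of the reply that match it, lines (a string "A,B") keeps lines A to B, and quiet returns only ok. Input that does not fit is refused with a message, and nothing moves.
- r.sense(): the state, without advancing time (a new reading comes with each control period).
- r.capture(name): name is "scene" or "top" or "wrist"; returns a dict with "pixels" (400x640x3 uint8, red, green, blue), "z_map" (400x640 float32, m along the optical axis (not along the pixel's ray), 0 where there is no reading), "K" (3x3 intrinsics, pixels), "world_from_camera" (4x4, takes a point from camera to world coordinates). Camera axes: x right, y up, looking along -z (the intrinsics and any distortion apply to the point x, -y, -z); pixel columns grow to the right and rows downward; lengths in m; the calibration is good to about 2 mm. A picture is of the moment at which its call begins.
- r.finish_job(): hands the job in; it is judged then, once.
The state is a dict: "time_s": time; "joints": joint angles; "joint_velocities": joint speeds; "effort": joint torques, N m; "tcp_pos": TCP position; "ee_rot": TCP orientation; "wrist_force": force on the tool from outside, world axes, zero at the start; "moment": the same for the moment, N m; "gripper_width": opening from 0.0 (shut) to 1.0 (fully open); "gripper_force": force on a finger pad.
Only numpy, scipy, OpenCV 4.12 (cv2) and the standard library are available. Lean on these libraries where they do the work, as an engineer would, in place of code of your own. Each camera call takes 0.05 s, during which the arm holds its last target. There are 200 camera calls.

## Working session

There is one attempt and no reset: what is moved stays moved. The work goes in short steps, Python scripts to look and compute and a tool call to move; the robot and the scene stay as the last step left them, time stands still between calls to the robot, and variables do not carry over. Pictures are saved under pics/ and viewed, at most 10 in all, crops included, and the job is handed in when it is done.

```bash
ls; mkdir -p pics
```

Run:
```python
from station import r
import cv2, numpy as np
s=r.sense(); print(s['time_s'],s['tcp_pos'],s['ee_rot'],s['gripper_width'])
for n in ('scene','top'):
    c=r.capture(n); np.savez(f'{n}.npz',**c)
    cv2.imwrite(f'pics/{n}1.png',c['pixels'][:,:,::-1]); print(c['K'],c['world_from_camera'])
```

```text
pics
station.py
0.0 [ 0.21811823 -0.58507805  0.22146357] [[-9.37095024e-01 -3.49073416e-01 -8.16260227e-04]
 [-3.49074363e-01  9.37092920e-01  1.98695793e-03]
 [ 7.13174895e-05  2.14690391e-03 -9.99997693e-01]] 1.002275556691678
[[409.2098296    0.         318.037337  ]
 [  0.         409.2098296  202.74585543]
 [  0.           0.           1.        ]] [[ 0.01032678 -0.85786476  0.51377175  0.93263577]
 [ 0.99984595  0.01615114  0.00687135  0.08209686]
 [-0.01419269  0.51362165  0.85789939  0.61096826]
 [ 0.          0.          0.          1.        ]]
[[515.93242805   0.         318.32460315]
 [  0.         515.93242805 192.77351073]
 [  0.           0.           1.        ]] [[ 0.02391489  0.97899255 -0.20248867  0.39964792]
 [-0.99970871  0.02276029 -0.00802893  0.05458543]
 [-0.00325157  0.2026217   0.97925169  1.0573239 ]
 [ 0.          0.          0.          1.        ]]
```

View pics/scene1.png

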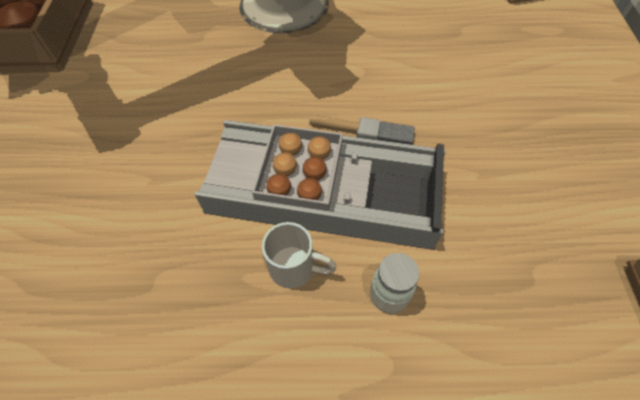

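View pics/top1.png

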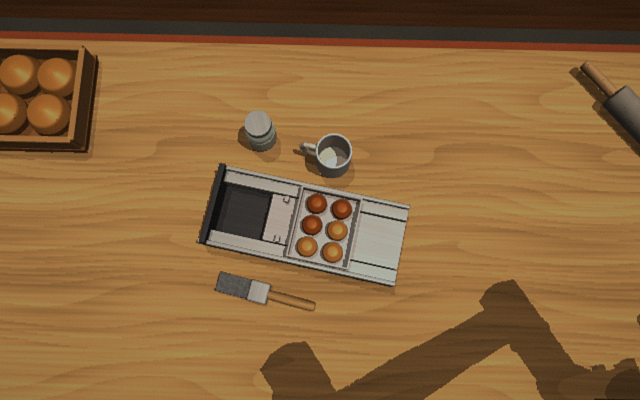

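The scene view shows the open strip at left (235,160), the pan at (300,165), teeth at (354,158) and (347,200), and the end stop at (438,190). In the top view the pan is at (325,228), the teeth at about (287,200) and (277,240), the end stop at (212,205), and the open end at (400,245). The mug is at (333,155), the jar at (259,130) and the brush at (265,290).

Create h.py:
```python
import numpy as np, cv2
def cloud(c):
    v,u=np.mgrid[:400,:640]; z=c['z_map']; K=c['K']
    p=np.stack([(u-K[0,2])/K[0,0]*z,-(v-K[1,2])/K[1,1]*z,-z],-1)
    T=c['world_from_camera']; return p@T[:3,:3].T+T[:3,3]
```

Run:
```python
from h import *
for n,box in (('top',(150,190,300,425)),('scene',(110,190,255,455))):
    c=np.load(n+'.npz'); P=cloud(c); z0,x0,z1,x1=box
    Q=P[box[0]:box[2],box[1]:box[3]].reshape(-1,3)
    tab=P[300:395,20:180] if n=='scene' else P[60:120,420:560]
    print(n,'table z',np.median(tab[...,2]))
    h=np.histogram(Q[:,2],bins=np.arange(-.01,.11,.004)); print([(round(b,3),int(k)) for b,k in zip(h[1],h[0])])
    for lo,hi in ((.057,.066),(.07,.08),(.04,.05),(.04,.08)):
        m=(((P[...,2]>lo)&(P[...,2]<hi))).astype(np.uint8); k=np.zeros_like(m); k[box[0]:box[2],box[1]:box[3]]=1; m*=k
        n_,L,st,ce=cv2.connectedComponentsWithStats(m)
        for i in range(1,n_):
            if st[i,4]>60:
                q=P[L==i]; R=cv2.minAreaRect(q[:,:2].astype(np.float32)); print(lo,hi,st[i],'z',np.median(q[:,2]).round(4),'c',np.round(R[0],4),'s',np.round(R[1],4),round(R[2],1))
```

```text
top table z 0.0004809375927606885
[(np.float64(-0.01), 3), (np.float64(-0.006), 1150), (np.float64(-0.002), 10557), (np.float64(0.002), 4980), (np.float64(0.006), 933), (np.float64(0.01), 1602), (np.float64(0.014), 572), (np.float64(0.018), 837), (np.float64(0.022), 219), (np.float64(0.026), 103), (np.float64(0.03), 100), (np.float64(0.034), 102), (np.float64(0.038), 137), (np.float64(0.042), 1254), (np.float64(0.046), 3201), (np.float64(0.05), 3013), (np.float64(0.054), 1199), (np.float64(0.058), 682), (np.float64(0.062), 1099), (np.float64(0.066), 261), (np.float64(0.07), 424), (np.float64(0.074), 1249), (np.float64(0.078), 1128), (np.float64(0.082), 266), (np.float64(0.086), 43), (np.float64(0.09), 0), (np.float64(0.094), 0), (np.float64(0.098), 0), (np.float64(0.102), 0)]
0.057 0.066 [222 165 188  44 721] z 0.0625 c [0.6075 0.0683] s [0.372  0.0374] 80.1
0.057 0.066 [204 235 192  51 800] z 0.0626 c [0.4735 0.0962] s [0.3759 0.0167] 78.9
0.07 0.08 [199 163  27  80 538] z 0.0757 c [0.5808 0.2679] s [0.013  0.1599] 78.9
0.07 0.08 [299 185  63  15 147] z 0.077 c [0.6045 0.0402] s [0.
[... 2133 characters left out ...]
 s [0.1206 0.1427] 78.9
0.07 0.08 [433 143  12  87 719] z 0.0762 c [0.5792 0.2671] s [0.0124 0.1607] 78.9
0.07 0.08 [265 226  44  23 143] z 0.0753 c [0.6663 0.0291] s [0.0271 0.0628] 13.1
0.04 0.05 [ 204  137   64   55 2296] z 0.0476 c [ 0.5136 -0.0618] s [0.0846 0.1036] 79.0
0.04 0.05 [ 331  153  102   65 1859] z 0.0474 c [0.5612 0.1846] s [0.158  0.1041] 79.1
0.04 0.05 [198 199 243  41 734] z 0.0451 c [0.622  0.0725] s [0.388  0.0031] 78.9
0.04 0.05 [268 235  42  20 120] z 0.0455 c [0.6654 0.0305] s [0.0262 0.062 ] 8.5
0.04 0.08 [  195   120   251   120 16670] z 0.0537 c [0.5439 0.0874] s [0.3906 0.1622] 78.9
0.04 0.08 [265 226  45  29 543] z 0.0613 c [0.6681 0.03  ] s [0.031  0.0636] 11.2
```

Both views agree. The slide origin is about (0.5535, 0.132) with its +y axis at 78.9°. The pan is at slide y ≈ -85 mm, and the strip behind it is free from -240 to -145 mm. I'll move over the strip with the fingers shut and tool x along -slide y.

Add to h.py:
```python
O=np.array([.5535,.1323,0]); a=np.radians(78.9)
S=np.array([[np.sin(a),np.cos(a),0],[-np.cos(a),np.sin(a),0],[0,0,1]])  # columns: slide x,y,z
def where(r,goal=None):
    from scipy.spatial.transform import Rotation as Ro
    s=r.sense(); R=np.array(s['ee_rot']); p=np.array(s['tcp_pos'])
    print('t',round(s['time_s'],2),'slide xyz mm',np.round((p-O)@S*1e3,1),'F slide',np.round(np.array(s['wrist_force'])@S,2),'w',round(s['gripper_width'],3))
    if goal is not None:
        G=np.column_stack([-S[:,1],-S[:,0],[0,0,-1]])
        print('tool shift',np.round((O+S@np.array(goal)-p)@R,4),'rotvec',np.round(Ro.from_matrix(R.T@G).as_rotvec(degrees=True),1))
```

```text
(no output)
```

Emit:
{"op": "drive_effector", "data": {
  "moves": {"plan": [[0,-0.471,0.402,0,0,0,-58.5],[0,-0.471,0.402,0,0,0,-58.5],[0,-0.471,0.402,0,0,0,-58.5],[0,-0.471,0.402,0,0,0,-58.5],[0,-0.471,0.402,0,0,0,-58.5],[0,-0.471,0.402,0,0,0,-58.5],[0,-0.471,0.402,0,0,0,-58.5],[0,-0.471,0.402,0,0,0,-58.5]]}
}}

```text
time_s: 0.9
tcp_pos: [0.4131, -0.234, 0.2225]
ee_rot: [[-0.19, -0.982, 0.0], [-0.982, 0.19, 0.0], [-0.0, 0.0, -1.0]]
wrist_force: [1.1, -1.0, 0.1]
gripper_width: 0.352
gripper_force: 0.0
```

```bash
python3 -c "
from station import r
from h import *
where(r,[0,-.18,.15])"
```

```text
t 0.9 slide xyz mm [ -67.3 -386.5  222.5] F slide [ 1.25 -0.78  0.09] w 0.352
tool shift [-0.2063 -0.0678  0.0725] rotvec [0.  0.  0.2]
```

Emit:
{"op": "drive_effector", "data": {
  "moves": {"plan": [[0,-0.207,-0.068,0,0,0,0],[0,-0.207,-0.068,0,0,0,0],[0,-0.207,-0.068,0,0,0,0],[0,-0.207,-0.068,0,0,0,0],[0,-0.207,-0.068,0,0,0,0],[0,-0.207,-0.068,0.05,0,0,0],[0,-0.207,-0.068,0.1,0,0,0],[0,-0.207,-0.068,0.12,0,0,0]]}
}}

```text
time_s: 1.7
tcp_pos: [0.5153, -0.0463, 0.0978]
ee_rot: [[-0.193, -0.981, -0.009], [-0.981, 0.193, -0.001], [0.002, 0.009, -1.0]]
wrist_force: [-0.8, -0.1, -1.0]
gripper_width: 0.006
gripper_force: 0.0
```

Run:
```python
from station import r
from h import *
where(r,[0,-.18,.05])
for n in ('top','wrist'):
    c=r.capture(n); np.savez(n+'2.npz',**c); cv2.imwrite(f'pics/{n}2.png',c['pixels'][:,:,::-1])
a=cv2.imread('pics/top2.png')[130:330,170:440]; b=cv2.imread('pics/wrist2.png')
cv2.imwrite('pics/both2.png',np.hstack([cv2.resize(a,(440,326)),cv2.resize(b,(360,225)) if 0 else cv2.copyMakeBorder(cv2.resize(b,(360,225)),0,101,0,0,cv2.BORDER_CONSTANT)]))
```

```text
t 1.7 slide xyz mm [  -3.1 -182.6   97.8] F slide [-0.75 -0.25 -0.96] w 0.006
tool shift [-0.0027 -0.0035  0.0478] rotvec [ 0.5 -0.1 -0. ]
```

View pics/both2.png

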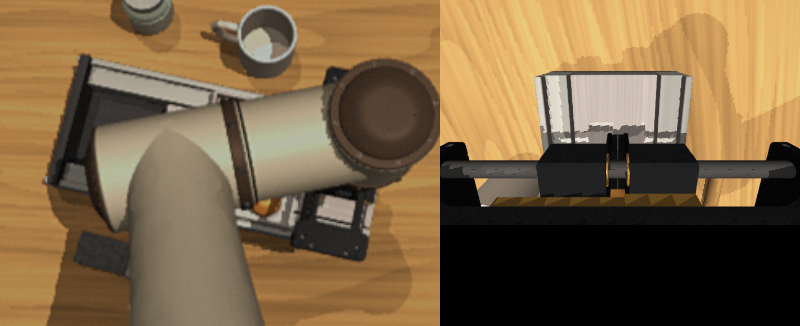

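The left panel (top view) shows the hand over the open end of the slide, clear of the mug. The right panel (wrist view) shows the fingers (≈618,160) centred on the strip (568–657).

Emit:
{"op": "drive_effector", "data": {
  "moves": {"plan": [[0,0,0,0.02,0,0,0],[0,0,0,0.04,0,0,0],[0,0,0,0.04,0,0,0],[0,0,0,0.04,0,0,0],[0,0,0,0.04,0,0,0]]}
}}

```text
time_s: 2.3
tcp_pos: [0.5205, -0.0459, 0.0643]
ee_rot: [[-0.192, -0.981, 0.003], [-0.981, 0.192, 0.0], [-0.001, -0.003, -1.0]]
wrist_force: [-0.2, 0.1, 0.2]
gripper_width: 0.008
gripper_force: 0.0
```

Run:
```python
from station import r
from h import *
where(r,[0,-.18,.032])
```

```text
t 2.3 slide xyz mm [   1.9 -181.2   64.3] F slide [-0.19  0.05  0.2 ] w 0.008
tool shift [-0.0012  0.002   0.0323] rotvec [-0.2  0.1  0.1]
```

Emit:
{"op": "drive_effector", "data": {
  "moves": {"plan": [[0,0,0.001,0.01,0,0,0],[0,0,0.001,0.02,0,0,0],[0,0,0.001,0.025,0,0,0],[0,0,0.001,0.025,0,0,0],[0,0,0.001,0.025,0,0,0],[0,0,0.001,0.025,0,0,0]]}
}}

```text
time_s: 2.9
tcp_pos: [0.5183, -0.0456, 0.0377]
ee_rot: [[-0.192, -0.981, 0.0], [-0.981, 0.192, 0.0], [-0.0, -0.0, -1.0]]
wrist_force: [-0.8, 0.6, 3.1]
gripper_width: 0.006
gripper_force: 1.1
```

```bash
python3 -c "
from station import r
from h import *
where(r,[0,-.18,.032])"
```

```text
t 2.9 slide xyz mm [  -0.3 -181.4   37.7] F slide [-0.94  0.4   3.12] w 0.006
tool shift [-0.0014 -0.0003  0.0057] rotvec [-0.   0.   0.1]
```

Emit:
{"op": "drive_effector", "data": {
  "moves": {"plan": [[0,0,0,0.003,0,0,0],[0,0,0,0.006,0,0,0],[0,0,0,0.006,0,0,0],[0,0,0,0.006,0,0,0]]}
}}

```text
time_s: 3.3
tcp_pos: [0.5183, -0.0457, 0.0315]
ee_rot: [[-0.192, -0.981, 0.0], [-0.981, 0.192, 0.0], [-0.0, -0.0, -1.0]]
wrist_force: [-0.4, 1.5, 3.1]
gripper_width: 0.007
gripper_force: 1.5
```

```bash
python3 -c "
from station import r
from h import *
where(r,[0,-.18,.032])"
```

```text
t 3.3 slide xyz mm [  -0.3 -181.4   31.5] F slide [-0.65  1.39  3.13] w 0.007
tool shift [-0.0014 -0.0003 -0.0005] rotvec [-0.  0.  0.]
```

Emit:
{"op": "drive_effector", "data": {
  "moves": {"plan": [[0,0,0,0.001,0,0,0],[0,0,0,0.001,0,0,0],[0,0,0,0.001,0,0,0]]}
}}

```text
time_s: 3.6
tcp_pos: [0.5183, -0.0457, 0.0306]
ee_rot: [[-0.192, -0.981, 0.0], [-0.981, 0.192, 0.0], [-0.0, -0.0, -1.0]]
wrist_force: [0.3, 1.5, 3.3]
gripper_width: 0.003
gripper_force: 1.5
```

Run:
```python
from station import r
from h import *
where(r)
for n in('wrist','scene','top'):
    P=cloud(r.capture(n)); q=(P-O)@S
    f=lambda x0,x1,y0,y1,z0,z1:(lambda m:(int(m.sum()),np.median(q[m][:,2]).round(4) if m.any() else None))((q[...,0]>x0)&(q[...,0]<x1)&(q[...,1]>y0)&(q[...,1]<y1)&(q[...,2]>z0)&(q[...,2]<z1))
    print(n,'strip',f(-.04,.04,-.236,-.2,.015,.06),'strip front',f(-.03,.03,-.012,.025,.015,.06),'rails',f(.053,.07,-.236,-.2,.03,.06),f(-.07,-.053,-.236,-.2,.03,.06))
```

```text
t 3.6 slide xyz mm [  -0.3 -181.4   30.6] F slide [-0.04  1.51  3.33] w 0.003
wrist strip (11728, np.float64(0.0305)) strip front (0, None) rails (3130, np.float64(0.0503)) (3146, np.float64(0.0503))
scene strip (0, None) strip front (641, np.float64(0.0318)) rails (103, np.float64(0.0517)) (0, None)
top strip (120, np.float64(0.0309)) strip front (28, np.float64(0.0316)) rails (0, None) (61, np.float64(0.0509))
```

The strip is about 15.5 mm down and the wrist force is steady. Now I'll push along -tool x.

Emit:
{"op": "drive_effector", "data": {
  "moves": {"plan": [[0,-0.01,0,0,0,0,0],[0,-0.02,0,0,0,0,0],[0,-0.025,0,0,0,0,0],[0,-0.03,0,0,0,0,0],[0,-0.035,0,0,0,0,0],[0,-0.04,0,0,0,0,0],[0,-0.045,0,0,0,0,0],[0,-0.05,0,0,0,0,0]]}
}}

```text
time_s: 4.55
tcp_pos: [0.5261, 0.0021, 0.0304]
ee_rot: [[-0.192, -0.981, -0.004], [-0.981, 0.192, -0.003], [0.003, 0.004, -1.0]]
wrist_force: [-2.2, -8.4, 6.1]
gripper_width: 0.001
gripper_force: 5.0
```

Run:
```python
from station import r
from h import *
where(r,[0,.0025,.0306])
q=(cloud(r.capture('scene'))-O)@S
m=(abs(q[...,0])<.1)&(q[...,1]>-.15)&(q[...,1]<.12)&(q[...,2]>.07)&(q[...,2]<.083)
print('pan front y',np.percentile(q[m][:,1],[1,50,99]).round(4))
```

```text
t 4.55 slide xyz mm [  -1.8 -133.1   30.4] F slide [-0.5  -8.69  6.14] w 0.001
tool shift [-0.1356 -0.0019 -0.0006] rotvec [ 0.2 -0.2  0. ]
pan front y [-0.104  -0.051  -0.0022]
```

Emit:
{"op": "drive_effector", "data": {
  "moves": {"plan": [[0,-0.01,-0.001,0,0,0,0],[0,-0.02,-0.001,0,0,0,0],[0,-0.03,-0.001,0,0,0,0],[0,-0.04,-0.001,0,0,0,0],[0,-0.05,-0.001,0,0,0,0],[0,-0.06,-0.001,0,0,0,0],[0,-0.07,-0.001,0,0,0,0],[0,-0.075,-0.001,0,0,0,0]]}
}}

```text
time_s: 5.4
tcp_pos: [0.5412, 0.0754, 0.0304]
ee_rot: [[-0.191, -0.982, -0.005], [-0.982, 0.191, -0.004], [0.005, 0.004, -1.0]]
wrist_force: [-1.3, -9.4, 7.2]
gripper_width: 0.004
gripper_force: 5.4
```

Run:
```python
from station import r
from h import *
where(r,[0,.0025,.0306])
q=(cloud(r.capture('scene'))-O)@S
m=(abs(q[...,0])<.1)&(q[...,1]>-.15)&(q[...,1]<.12)&(q[...,2]>.07)&(q[...,2]<.083)
print('pan y',np.percentile(q[m][:,1],[1,50,99]).round(4),'top z',np.median(q[m][:,2]))
```

```text
t 5.4 slide xyz mm [ -1.1 -58.2  30.4] F slide [ 0.49 -9.45  7.2 ] w 0.004
tool shift [-0.0607 -0.0012 -0.0005] rotvec [ 0.2 -0.3  0.1]
pan y [-0.0239  0.0255  0.0723] top z 0.07819107941208714
```

Emit:
{"op": "drive_effector", "data": {
  "moves": {"plan": [[0,-0.01,0,0,0,0,0],[0,-0.02,0,0,0,0,0],[0,-0.03,0,0,0,0,0],[0,-0.04,0,0,0,0,0],[0,-0.046,0,0,0,0,0],[0,-0.051,0,0,0,0,0],[0,-0.055,0,0,0,0,0],[0,-0.055,0,0,0,0,0]]}
}}

```text
time_s: 6.25
tcp_pos: [0.5516, 0.1291, 0.0304]
ee_rot: [[-0.192, -0.981, -0.005], [-0.981, 0.192, -0.004], [0.005, 0.004, -1.0]]
wrist_force: [-2.1, -7.1, 6.6]
gripper_width: 0.005
gripper_force: 4.0
```

Run:
```python
from station import r
from h import *
where(r,[0,.0025,.0306])
q=(cloud(r.capture('scene'))-O)@S
m=(abs(q[...,0])<.06)&(q[...,1]>-.15)&(q[...,1]<.126)&(q[...,2]>.07)&(q[...,2]<.083)
print('pan y',np.percentile(q[m][:,1],[1,50,99]).round(4),'top z',np.median(q[m][:,2]))
```

```text
t 6.25 slide xyz mm [-1.2 -3.5 30.4] F slide [-0.69 -7.41  6.6 ] w 0.005
tool shift [-0.006  -0.0012 -0.0003] rotvec [ 0.2 -0.3  0.1]
pan y [0.0357 0.0823 0.1254] top z 0.07827897976782461
```

Now small steps until the force rises at the end stop.

Emit:
{"op": "drive_effector", "data": {
  "moves": {"plan": [[0,-0.002,0,0,0,0,0],[0,-0.004,0,0,0,0,0],[0,-0.004,0,0,0,0,0]]}
}}

```text
time_s: 6.6
tcp_pos: [0.5522, 0.1325, 0.0304]
ee_rot: [[-0.192, -0.981, -0.006], [-0.981, 0.192, -0.004], [0.005, 0.005, -1.0]]
wrist_force: [-1.2, -8.1, 7.1]
gripper_width: 0.006
gripper_force: 4.8
```

Emit:
{"op": "drive_effector", "data": {
  "moves": {"plan": [[0,-0.001,0,0,0,0,0],[0,-0.002,0,0,0,0,0],[0,-0.002,0,0,0,0,0]]},
  "only": "pos|force"
}}

```text
tcp_pos: [0.5521, 0.1327, 0.0304]
wrist_force: [-1.3, -14.6, 8.5]
gripper_force: 8.5
```

```bash
python3 -c "
from station import r
from h import *
where(r,[0,.0025,.0306])"
```

```text
t 6.9 slide xyz mm [-1.5  0.1 30.4] F slide [  1.54 -14.62   8.5 ] w 0.0
tool shift [-0.0024 -0.0015 -0.0002] rotvec [ 0.3 -0.4  0. ]
```

The force rose to 14.6 N with no further travel, so the pan is against the end stop. I'll back off slightly with the strip still down, then lift.

Emit:
{"op": "drive_effector", "data": {
  "moves": {"plan": [[0,0.005,0.001,0,0,0,0],[0,0.01,0.001,0,0,0,0],[0,0.012,0.001,0,0,0,0],[0,0.012,0.001,-0.01,0,0,0],[0,0.012,0.001,-0.03,0,0,0],[0,0.012,0.001,-0.07,0,0,0],[0,0.012,0.001,-0.12,0,0,0],[0,0.012,0.001,-0.15,0,0,0]]}
}}

```text
time_s: 7.7
tcp_pos: [0.5522, 0.1254, 0.1844]
ee_rot: [[-0.191, -0.982, 0.003], [-0.982, 0.191, 0.001], [-0.001, -0.003, -1.0]]
wrist_force: [0.6, 0.9, 0.2]
gripper_width: 0.006
gripper_force: 0.0
```

Emit:
{"op": "drive_effector", "data": {
  "moves": {"plan": [[0,0.05,0,-0.02,0,0,0],[0,0.1,0,-0.02,0,0,0],[0,0.15,0,-0.02,0,0,0],[0,0.2,0,-0.02,0,0,0],[0,0.25,0,-0.02,0,0,0],[0,0.25,0,-0.02,0,0,0],[0,0.25,0,-0.02,0,0,0],[0,0.25,0,-0.02,0,0,0]]}
}}

```text
time_s: 8.5
tcp_pos: [0.5035, -0.1197, 0.2005]
ee_rot: [[-0.191, -0.982, -0.001], [-0.982, 0.191, 0.0], [-0.0, 0.001, -1.0]]
wrist_force: [0.4, -0.4, -1.1]
gripper_width: 0.002
gripper_force: 0.0
```

Run:
```python
from station import r
from h import *
where(r)
for n in ('scene','top'):
    c=r.capture(n); q=(cloud(c)-O)@S; cv2.imwrite(f'pics/{n}3.png',c['pixels'][:,:,::-1])
    m=(abs(q[...,0])<.06)&(q[...,1]>-.15)&(q[...,1]<.126)&(q[...,2]>.07)&(q[...,2]<.083)
    print(n,'pan y',np.percentile(q[m][:,1],[1,50,99]).round(4))
    m=(abs(q[...,0])<.045)&(q[...,1]>-.22)&(q[...,1]<-.03)&(q[...,2]<.06); print('strip z',np.median(q[m][:,2]))
```

```text
t 8.5 slide xyz mm [  -0.6 -256.9  200.5] F slide [ 0.44 -0.33 -1.14] w 0.002
scene pan y [0.0119 0.0626 0.113 ]
strip z 0.047604092004537635
top pan y [0.0137 0.0635 0.1141]
strip z 0.0467597698810156
```

View pics/scene3.png

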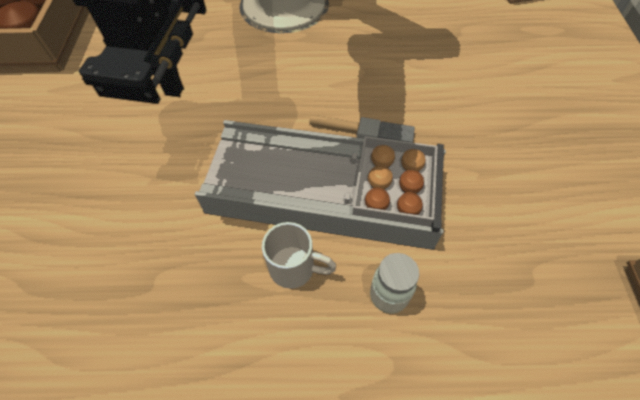

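The pan (398,180) sits against the end stop with its back edge at slide y ≈ 10 mm. Both teeth (356,158) and (347,200) are up behind it, the strip is back at about 47 mm, and the mug, jar and brush haven't moved.

```bash
python3 -c "
from station import r
print(r.finish_job())"
```

```text
the job is handed in; nothing more can be done
None
```

I handed the job in at about 8.6 s: the pan is against the end stop, the teeth have sprung up behind it, and the jar, mug and brush are where they were; the hand-in returned no verdict.

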